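Drive the stuck hinge pin out of the lemon press

ROBOT

A 7-joint arm with a two-finger parallel gripper is mounted at the origin on a cart in front of the work surface, level with it; the furniture and walls round the work are solid. World frame = base frame: x ahead of the robot, y to its left, z up, the work surface at z = 0. Lengths are in mm, angles in rad, forces in N, time in s.
With the tool pointing down it reaches from about 400 to 875 mm from the base axis. Payload 4.4 kg.
Tool frame: the origin (TCP) lies at the very end of the fingers, on their centre line; the grasp point (between the pads) lies 19 mm behind it (ctrl.grasp_offset is the distance from the TCP to the grasp point, in mm); z points along the fingers, y is the line along which they close (so a half turn about z gives the same grasp; the last joint's range is limited). The gripper opens to 85 mm and grips with 20 to 120 N. Pads are 22 mm wide; open, the fingers measure 114 mm over their backs; the gripper's body (76 mm by 85 mm) begins 54 mm behind the grasp point. The pads swing forward as they close: fully open they stand 13 mm farther back than shut.
Start: joints at [1.107, 0.628, 0.038, 1.517, -0.027, 0.996, -0.02], TCP at [251.832, -599.248, 231.313] pointing down, gripper open.
Joint ranges: [-3.06, 3.06], [-0.37, 2.12], [-1.25, 1.32], [0.18, 2.47], [-1.1, 4.24], [0.23, 1.98], [-2.94, 2.94]. Speed limits (rad/s): [2.57, 2.57, 3.14, 3.14, 3.14, 3.14, 3.14].

INTERFACE

Orientations are given as [roll, pitch, yaw] about the fixed x, y, z axes, in that order (R = Rz(yaw) Ry(pitch) Rx(roll)).
In Python, from cell import status, cams, ctrl gives the robot as it stands.
- The arm moves only by the tool move_arm, never from a script. Its argument "plan" is a list of rows, each a list of 3 entries, a list of its own where there are three numbers: the shift along the world's x, y, z in mm, then the turn, a rotation vector about the world's x, y, z in degrees, then the opening, from 0 (shut) to 1 (fully open). In form: [[[x, y, z], [wx, wy, wz], gripper], ...]. A call has 1 to 10 rows; each row shifts and turns the commanded pose from where the row before left it; what a row does not reach is not made up. A row lasts 1/8 s, in which the tool goes at most 62.5 mm and 10.7 degrees, less where a joint would pass 70% of its speed; a pose out of reach is approached as far as the arm can. A call with a gripper value outside its range is refused whole. The fingers move at their own pace and stop on an object; the grip force is fixed at half the most. Time passes only in rows, so rows that do not move let the fingers close. It gives the time, the measured TCP pose, the force, the opening and the grip force at its end, in the units of the state.
- status.read_state(): the state, without advancing time (a new reading comes with each control period).
- cams.get_image(name): name is "scene" or "side" or "wrist"; returns the picture (400x640x3 uint8, blue, green, red); there is no depth.
- cams.camera_params(name): a dict with "K" (3x3 intrinsics, pixels), "k1" (the pictures are not rectified: a ray, as slopes to the right and down, at radius r is drawn at 1 + k1 r^2 times it, then the intrinsics apply), "pose" (4x4, takes a point from camera to world coordinates); the wrist camera has in their place "tool_from_camera" (4x4, takes a point from camera to tool coordinates, whose origin is the TCP and whose axes are the flange's). Camera axes: x right, y down, z forward; pixel columns grow to the right and rows downward; lengths in mm; the calibration is good to about 2 mm. A picture is of the moment at which its call begins: read the wrist's pose just before it. camera_params takes no time and is no camera call.
- ctrl.finish_job(): hands the job in; it is judged then, once.
The state is a dict: "clock": time; "qpos": joint angles; "qd": joint speeds; "tau": joint torques, N m; "eef_pos": TCP position; "tool_rot": TCP orientation; "force": force on the tool from outside, world axes, zero at the start; "torque": the same for the moment, N m; "width": finger opening in mm; "gripper_force": force on a finger pad.
Only numpy, scipy, OpenCV 4.12 (cv2) and the standard library are available. Lean on these libraries where they do the work, as an engineer would, in place of code of your own. Each camera call takes 0.05 s, during which the arm holds its last target. There are 200 camera calls.

TASK

The hinge pin of the yellow lemon press lying on the wooden block is stuck. Take the slim steel drift punch with the blue handle out of the rack and, from above, push the pin straight down out of the hinge with it until the pin stops on the rubber pad below; then put the punch back upright in the same hole of the rack. Leave the wooden muddler in the other hole alone, and move the pin with nothing but the punch.

Things in the scene. Friction and masses are not known exactly. Their poses are not given: they have to be found in the camera images.
- punch: Drift punch hanging upright in a rack hole (30 mm wide; rack top at 70 mm). Origin: centre of its lower tip, z up the punch; tip 10 mm above the worktop when racked. Steel shank 8 mm wide at the tip (12 at its top), 60 mm long; collar 42 mm wide at 60 to 66 mm, resting on the rack; blue square handle 22 x 22 mm at 66 to 132 mm, faces along the punch's x and y; cap to 136 mm. 0.15 to 0.29 kg.
- pin_end (a point): Centre of the upper face of the dark steel pin (22 mm wide, head below), the face to push; moves with the pin. The pin is upright in the yellow round knuckle (50 mm wide, 60 to 92 mm above the worktop, bore 24 mm), its face at first 3 to 7 mm below the knuckle's top. Press, block and rack are fixed. Cup and arms lie to one side, the cup from about 50 mm off, at most 112 mm high.
- pin (a joint): How far the pin is driven down (m): 0 to 0.004 at the start, 0.034 when stopped on the rubber pad, its upper face then 55 mm above the worktop, below the knuckle. It moves under about 8 to 10 N and stays where left.
- muddler: Bystander: dark brown round wooden muddler hanging upright in the rack's other hole, 104 mm from the punch; lower end 26 mm wide, too wide for the bore; top 140 mm above the worktop. Origin: centre of its lower end.
Not all that is in view belongs to the job. There is more than one size of the punch; the job needs the smallest.

How it is judged (in metres and radians):
On the way:
1. the punch, upright to 15 degrees and with its tip on the pin's upper end, has driven the pin down more than 28 mm (value of joint pin above 0.028 m and distance between punch and pin_end below 0.015 m and angle between punch's own z axis and vertical below 0.26 rad), for 0.1 s.
At the end, for the whole second after the job is handed in: The pin is more than 28 mm down; the punch stands at rest in its hole of the rack, within 25 mm of where it was and upright to 10 degrees; the muddler is within 20 mm of where it was (value of joint pin above 0.028 m and distance of punch from where it was at the start of the episode below 0.025 m and angle between punch's own z axis and vertical below 0.17 rad and linear speed of punch below 0.02 m/s and distance of muddler from where it was at the start of the episode below 0.02 m); the robot touches nothing.
It fails at once if the pin is moved down while the punch's tip is not on it (more than 20 mm away) (value of joint pin above 0.006 m and velocity of joint pin above 0.005 m/s and distance between punch and pin_end above 0.02 m).
It fails at once if the muddler is moved more than 20 mm (distance of muddler from where it was at the start of the episode above 0.02 m).
It also fails if it takes over 61 s, if anything falls off the work surface, if the arm or the gripper's body presses on something with over 40 N, if the wrist force passes 120 N, or if a joint passes its speed limit or range.

## Working session

There is one attempt and no reset: what is moved stays moved. The work goes in short steps, Python scripts to look and compute and a tool call to move; the robot and the scene stay as the last step left them, time stands still between calls to the robot, and variables do not carry over. Pictures are saved under pics/ and viewed, at most 10 in all, crops included, and the job is handed in when it is done.

Besides the shell and the picture viewer there is one more tool, called as name([rows], argument=value, ...), one row to a line, values as JSON. move_arm: Moves the arm, as the interface text tells. Its arguments: {"type":"object","properties":{"plan":{"type":"array","items":{"type":"array"}}},"required":["plan"]}

```bash
mkdir -p pics; cat > h.py <<'E'
import numpy as np, cv2
from cell import status, cams, ctrl
from scipy.spatial.transform import Rotation as R
def cam(n):
    p=cams.camera_params(n)
    K=np.array(p["K"]);k=p["k1"]
    if "pose" in p: T=np.array(p["pose"])
    else:
        s=status.read_state(); W=np.eye(4); W[:3,:3]=R.from_euler('xyz',s["tool_rot"]).as_matrix(); W[:3,3]=s["eef_pos"]
        T=W@np.array(p["tool_from_camera"])
    return K,k,T
def ray(c,u,v):
    K,k,T=c
    d=np.linalg.solve(K,[u,v,1])[:2]; s=d.copy()
    for _ in range(20): s=d/(1+k*(s@s))
    w=T[:3,:3]@[s[0],s[1],1]; return T[:3,3],w/np.linalg.norm(w)
def atz(c,u,v,z):
    o,w=ray(c,u,v); return o+w*(z-o[2])/w[2]
def proj(c,P):
    K,k,T=c; q=T[:3,:3].T@(np.array(P)-T[:3,3]); s=q[:2]/q[2]; s=s*(1+k*(s@s)); return (K@[s[0],s[1],1])[:2]
def tri(rs):
    A=sum(np.eye(3)-np.outer(w,w) for o,w in rs); b=sum((np.eye(3)-np.outer(w,w))@o for o,w in rs)
    return np.linalg.solve(A,b)
E
python3 - <<'E'
from h import *
print(status.read_state())
for n in("scene","side"):
    cv2.imwrite(f"pics/{n}0.png",cams.get_image(n)); c=cam(n); print(n,c[0].tolist(),c[1],c[2].round(3).tolist())
E
```

```text
{'clock': 0.0, 'qpos': array([ 1.10721837,  0.62933364,  0.03847739,  1.5184031 , -0.0269987 ,
        0.9962701 , -0.02001327]), 'qd': array([-0.00159587,  0.00133473, -0.00050573, -0.00010355,  0.00036664,
       -0.0006694 ,  0.00062276]), 'tau': array([ 1.35126456e-04, -5.63393247e+01,  1.22652121e+00, -1.93441164e+01,
        1.11880770e-02,  1.06397975e-02,  1.28482611e-05]), 'eef_pos': array([ 251.55221928, -598.66403912,  230.38659584]), 'tool_rot': array([-3.13969803e+00,  4.69082295e-05,  3.97735972e-01]), 'force': array([-0.57188059, -0.36554724,  0.09935383]), 'torque': array([-0.00628293,  0.03150961, -0.01859404]), 'gripper_force': 0.0, 'width': 85.30545545971765}
scene [[514.6806574089604, 0.0, 322.2615224288021], [0.0, 514.6806574089604, 203.74855089302505], [0.0, 0.0, 1.0]] 0.026061977641689788 [[-0.751, -0.498, 0.434, -18.858], [-0.66, 0.569, -0.49, 468.173], [-0.003, -0.654, -0.756, 907.788], [0.0, 0.0, 0.0, 1.0]]
side [[445.08553367142787, 0.0, 310.9765039338648], [0.0, 445.08553367142787, 202.55009943847875], [0.0, 0.0, 1.0]] 0.013864680916514134 [[0.83, -0.265, 0.491, 25.843], [-0.557, -0.351, 0.753, -725.701], [-0.028, -0.898, -0.439, 463.202], [0.0, 0.0, 0.0, 1.0]]
```

View pics/scene0.png

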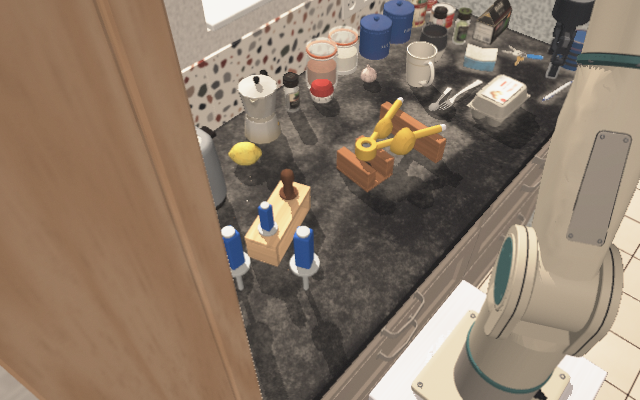

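View pics/side0.png

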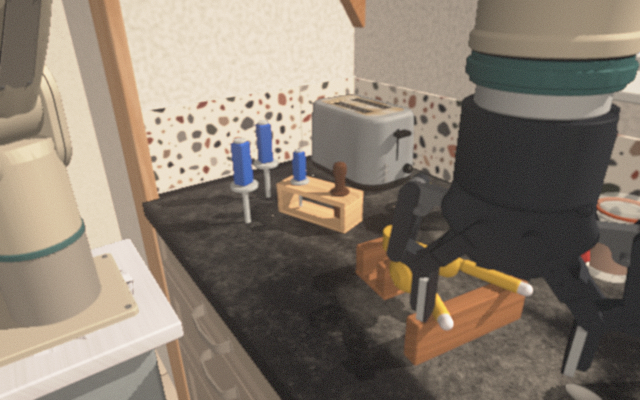

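The scene view shows the racked punch with its cap at about (265,205), the muddler top at (288,173), the knuckle at (367,146), and two larger punches at (230,232) and (304,230). In the side view the punch cap is at (299,152), the muddler top at (340,164), and the large punch tops at (264,126) and (241,144).

```bash
python3 - <<'E'
from h import *
a=cam("scene");b=cam("side")
np.set_printoptions(precision=1,suppress=True)
print("punch",atz(a,265,205,146),atz(b,299,152,146),tri([ray(a,265,205),ray(b,299,152)]))
print("mud",atz(a,288,172,140),atz(b,340,164,140))
print("knuckle",atz(a,367,146,92))
print("big",tri([ray(a,229,230),ray(b,264,125)]),tri([ray(a,304,230),ray(b,241,143)]))
im=cams.get_image("scene")[120:290,210:470]
cv2.imwrite("pics/c.png",cv2.resize(im,None,fx=3,fy=3,interpolation=cv2.INTER_CUBIC))
E
```

```text
punch [500.5  50.6 146. ] [496.2  36.3 146. ] [503.6  48.  141.2]
mud [533.4 -48.1 140. ] [531.5 -60.7 140. ]
knuckle [ 488.2 -261.9   92. ]
big [480.5 154.7 181.9] [380.   66.7 182.7]
```

View pics/c.png

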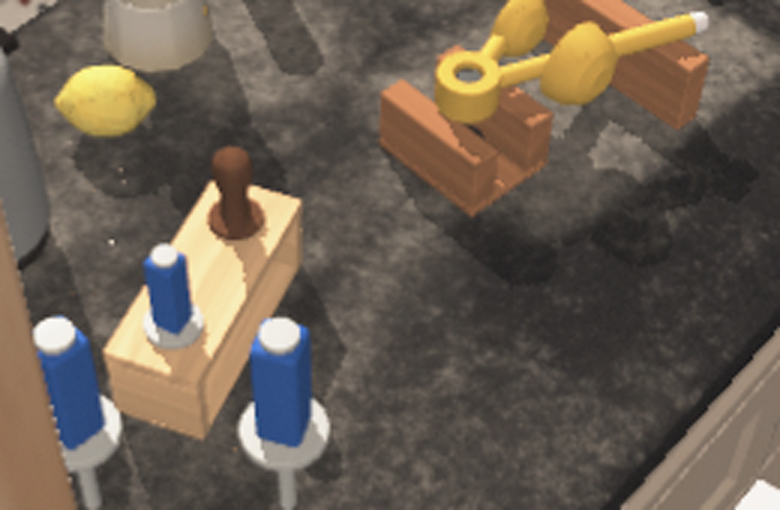

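move_arm([
  [[24,34,10],[0,0,0],1],
  [[24,34,10],[0,0,0],1],
  [[24,34,10],[0,0,0],1],
  [[24,34,10],[0,0,0],1],
  [[24,34,10],[0,0,0],1],
  [[24,34,10],[0,0,0],1],
  [[24,34,10],[0,0,0],1],
  [[24,34,10],[0,0,0],1],
  [[24,34,10],[0,0,0],1],
  [[0,0,0],[0,0,0],1],
])

```text
clock: 1.4
eef_pos: [470.6, -289.4, 321.9]
tool_rot: [-3.141, -0.003, 0.405]
force: [0.1, 0.2, -0.3]
width: 85.3
gripper_force: 0.0
```

```bash
python3 - <<'E'
from h import *
np.set_printoptions(precision=3,suppress=True)
s=status.read_state();print(s["clock"],s["eef_pos"],s["tool_rot"],s["qpos"],s["qd"])
p=cams.camera_params("wrist");print(p)
c=cam("wrist");im=cams.get_image("wrist");print(proj(c,[488,-262,92]))
cv2.imwrite("pics/w1.png",im);np.save("c1.npy",np.array(c,dtype=object),allow_pickle=True)
E
```

```text
1.4 [ 470.627 -289.407  321.862] [-3.141 -0.003  0.405] [ 0.503  0.394 -0.001  1.669 -0.002  1.077 -0.663] [ 0.05   0.008  0.063  0.019  0.033 -0.002  0.024]
{'K': array([[303.987,   0.   , 318.125],
       [  0.   , 303.987, 198.784],
       [  0.   ,   0.   ,   1.   ]]), 'k1': -0.055911321884527576, 'tool_from_camera': array([[  -0.   ,   -0.952,   -0.305,   79.289],
       [   1.   ,   -0.   ,   -0.   ,   -0.568],
       [   0.   ,   -0.305,    0.952, -143.31 ],
       [   0.   ,    0.   ,    0.   ,    1.   ]])}
[303.782 147.063]
```

View pics/w1.png

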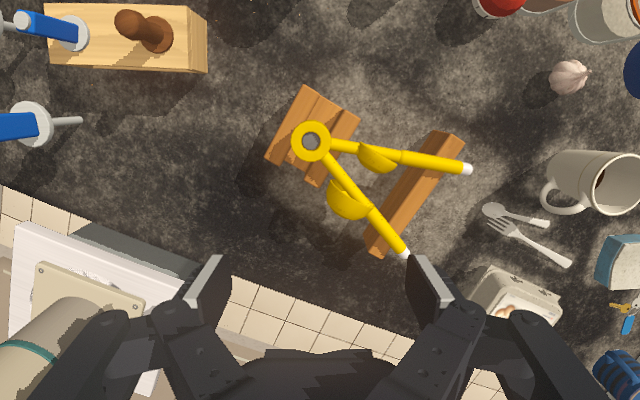

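The wrist view shows the knuckle ring centred at about (311,141), with its arms going right and down. The racked punch is at the top left.

move_arm([
  [[2,48,0],[0,0,0],1],
  [[2,48,0],[0,0,0],1],
  [[2,48,0],[0,0,0],1],
  [[2,48,0],[0,0,0],1],
  [[2,48,0],[0,0,0],1],
  [[2,48,0],[0,0,0],1],
  [[0,30,0],[0,0,0],1],
  [[0,0,0],[0,0,0],1],
])

```text
clock: 2.45
eef_pos: [479.5, 25.9, 321.0]
tool_rot: [-3.141, 0.001, 0.401]
force: [0.2, -0.9, 0.1]
width: 85.0
gripper_force: 0.0
```

```bash
python3 - <<'E'
from h import *
np.set_printoptions(precision=2,suppress=True)
c=np.load("c1.npy",allow_pickle=True);im=cv2.imread("pics/w1.png")
h=cv2.cvtColor(im,cv2.COLOR_BGR2HSV);y=cv2.inRange(h,(18,140,90),(36,255,255))
cs,hi=cv2.findContours(y,cv2.RETR_CCOMP,cv2.CHAIN_APPROX_NONE)
for k,q in zip(cs,hi[0]):
    (u,v),(w,hh),_=cv2.minAreaRect(k)
    if q[3]>=0 and cv2.contourArea(k)>30: 
        e=cv2.fitEllipse(k);print("hole",e,atz(c,*e[0],92))
s=status.read_state();print(s["clock"],s["eef_pos"],s["tool_rot"],s["qpos"])
c=cam("wrist");im=cams.get_image("wrist")
cv2.imwrite("pics/w2.png",im);np.save("c2.npy",np.array(c,dtype=object),allow_pickle=True)
E
```

```text
hole ((310.4558410644531, 140.5247802734375), (18.928009033203125, 18.928316116333008), 18.72101402282715) [ 498.54 -266.44   92.  ]
2.45 [479.49  25.95 320.97] [-3.14  0.    0.4 ] [-0.02  0.28 -0.12  1.84  0.04  1.02 -1.33]
```

View pics/w2.png

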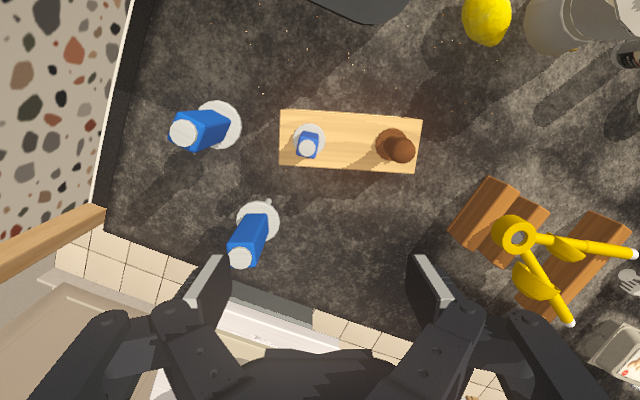

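```bash
python3 - <<'E'
from h import *
np.set_printoptions(precision=2,suppress=True)
c=np.load("c2.npy",allow_pickle=True);im=cv2.imread("pics/w2.png");a=cam("scene")
print("cap",atz(c,307.5,148,146),"scene",atz(a,265,205,146),"collar",atz(c,310,140,76))
print("rack dir",atz(c,281,109,70)-atz(c,423,120,70), "mud",atz(c,402,149,140))
print("knuckle w2",atz(c,518.5,238,92),"scene",atz(a,366,144.3,92), "big", atz(c,183,133,182),atz(c,240,258,182))
cv2.imwrite("pics/c2.png",cv2.resize(im[110:180,270:350],None,fx=8,fy=8,interpolation=cv2.INTER_CUBIC))
E
```

```text
cap [505.14  49.7  146.  ] scene [500.49  50.58 146.  ] collar [505.34  48.95  76.  ]
rack dir [-58.18 170.39   0.  ] mud [542.89 -43.83 140.  ]
knuckle w2 [ 497.64 -265.61   92.  ] scene [ 493.57 -264.89   92.  ] big [478.88 162.11 182.  ] [376.91  72.15 182.  ]
```

View pics/c2.png

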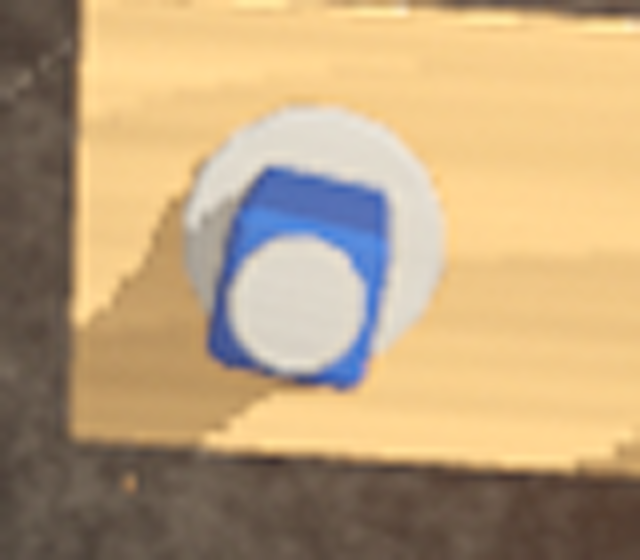

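The crop shows the handle's square top turned about 12° clockwise from the tool axes. I'll turn the tool to match and descend.

move_arm([
  [[12,12,-20],[0,0,-6],1],
  [[13,12,-20],[0,0,-6],1],
  [[0,0,-35],[0,0,0],1],
  [[0,0,-35],[0,0,0],1],
  [[0,0,-20],[0,0,0],1],
  [[0,0,0],[0,0,0],1],
  [[0,0,0],[0,0,0],1],
])

```text
clock: 3.38
eef_pos: [505.5, 47.5, 192.0]
tool_rot: [3.141, -0.001, 0.186]
force: [0.3, 0.6, 0.9]
width: 85.4
gripper_force: 0.0
```

```bash
python3 - <<'E'
from h import *
np.set_printoptions(precision=2,suppress=True)
s=status.read_state();print(s["clock"],s["eef_pos"],s["tool_rot"])
c=cam("wrist");im=cams.get_image("wrist")
h=cv2.cvtColor(im,cv2.COLOR_BGR2HSV)
b=cv2.inRange(h,(100,120,50),(125,255,255))
cv2.imwrite("pics/w3.png",im);print(proj(c,[504.5,49.8,146]))
n,l,st,ce=cv2.connectedComponentsWithStats(b)
for i in range(1,n):
    if st[i,4]>100: print(st[i],ce[i])
E
```

```text
3.375 [505.49  47.47 191.98] [ 3.14 -0.    0.19]
[315.65 225.69]
[300 185  31  51 850] [315.24 203.58]
[  97  187  104   94 4817] [154.37 226.47]
[ 236  304   51   62 1983] [262.18 333.13]
```

View pics/w3.png

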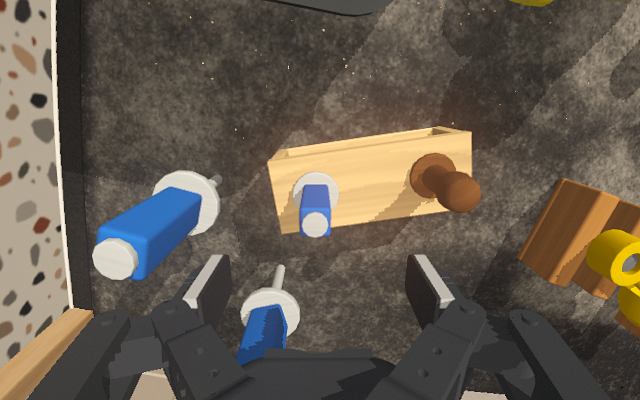

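The cap is at (315,224), where predicted, and the handle now lines up with the fingers. Descending and grasping.

move_arm([
  [[0,2,-30],[0,0,0],1],
  [[0,0,-30],[0,0,0],1],
  [[0,0,-25],[0,0,0],1],
  [[0,0,-16],[0,0,0],1],
  [[0,0,0],[0,0,0],1],
  [[0,0,0],[0,0,0],0],
  [[0,0,0],[0,0,0],0],
  [[0,0,0],[0,0,0],0],
  [[0,0,0],[0,0,0],0],
  [[0,0,0],[0,0,0],0],
])

```text
clock: 4.68
eef_pos: [505.2, 50.7, 90.9]
tool_rot: [3.141, -0.001, 0.188]
force: [-0.4, -0.9, 6.4]
width: 21.7
gripper_force: 58.6
```

move_arm([
  [[0,0,10],[0,0,0],0],
  [[0,0,25],[0,0,0],0],
  [[0,0,35],[0,0,0],0],
  [[0,0,40],[0,0,0],0],
  [[0,0,40],[0,0,0],0],
  [[0,-30,10],[0,0,0],0],
  [[0,-40,0],[0,0,0],0],
  [[0,-40,0],[0,0,0],0],
  [[-1,-40,0],[0,0,0],0],
  [[-1,-40,0],[0,0,0],0],
])

```text
clock: 5.92
eef_pos: [502.1, -140.2, 250.3]
tool_rot: [-3.141, 0.001, 0.189]
force: [1.1, 0.1, -2.5]
width: 21.6
gripper_force: 59.2
```

move_arm([
  [[-1,-40,0],[0,0,0],0],
  [[-1,-40,0],[0,0,0],0],
  [[-1,-30,0],[0,0,0],0],
  [[-1,-15,0],[0,0,0],0],
  [[0,0,0],[0,0,0],0],
  [[0,0,0],[0,0,0],0],
])

```text
clock: 6.68
eef_pos: [499.1, -262.2, 250.2]
tool_rot: [-3.14, -0.0, 0.19]
force: [-0.5, 0.3, -2.7]
width: 21.4
gripper_force: 59.1
```

```bash
python3 - <<'E'
from h import *
np.set_printoptions(precision=2,suppress=True)
s=status.read_state();print(s["clock"],s["eef_pos"],s["tool_rot"],s["force"])
c=cam("wrist");im=cams.get_image("wrist");cv2.imwrite("pics/w4.png",im)
a=cam("scene");i2=cams.get_image("scene");cv2.imwrite("pics/s4.png",i2)
np.save("c4.npy",np.array(c,dtype=object),allow_pickle=True)
b=cam("side");i3=cams.get_image("side")
t=s["eef_pos"]-[0,0,81]
print("tip proj wrist",proj(c,t),"scene",proj(a,t),"side",proj(b,t))
k=[497.5,-265.5,92];print("kn",proj(c,k),proj(a,k),proj(b,k))
u,v=map(int,proj(a,k)); 
A=cv2.resize(i2[v-90:v+30,u-50:u+50],None,fx=4,fy=4,interpolation=cv2.INTER_CUBIC)
u,v=map(int,proj(c,k)); print(u,v)
v=min(v,340)
B=cv2.resize(im[v-60:v+60,u-50:u+50],None,fx=4,fy=4,interpolation=cv2.INTER_CUBIC)
cv2.imwrite("pics/c4.png",np.hstack([A,B]))
E
```

```text
6.675 [ 499.08 -262.24  250.22] [-3.14 -0.    0.19] [-0.5   0.28 -2.67]
tip proj wrist [319.38 207.56] scene [365.44 117.92] side [400.46 187.44]
kn [322.04 184.52] [364.83 143.41] [398.35 230.7 ]
322 184
```

View pics/c4.png

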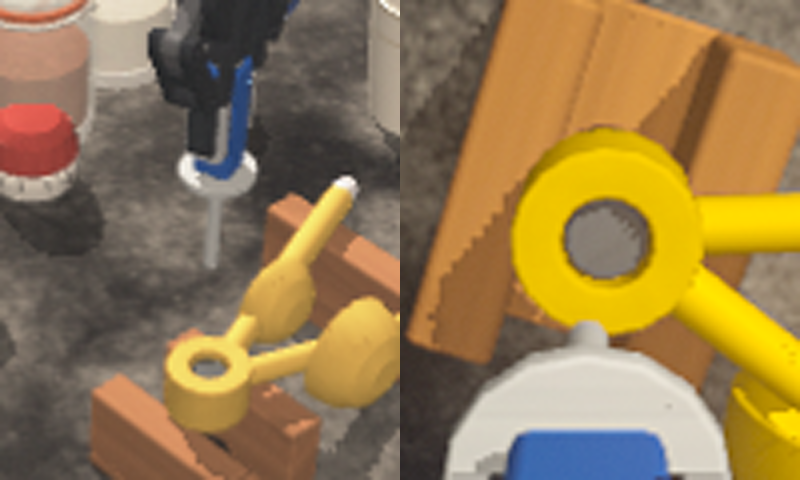

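```bash
python3 - <<'E'
from h import *
np.set_printoptions(precision=2,suppress=True)
c=np.load("c4.npy",allow_pickle=True);a=cam("scene")
im=cv2.imread("pics/w4.png");h=cv2.cvtColor(im,cv2.COLOR_BGR2HSV)
def hole(im,c,n):
    y=cv2.inRange(cv2.cvtColor(im,cv2.COLOR_BGR2HSV),(18,140,60),(36,255,255))
    cs,hi=cv2.findContours(y,cv2.RETR_CCOMP,cv2.CHAIN_APPROX_NONE)
    for k,q in zip(cs,hi[0]):
        if q[3]>=0 and cv2.contourArea(k)>20: e=cv2.fitEllipse(k);print(n,e,atz(c,*e[0],92),atz(c,*e[0],87))
hole(im,c,"w");hole(cv2.imread("pics/s4.png"),a,"s")
print("rim w",atz(c,324,184,92),"tip w",atz(c,319.5,208.5,169.2),"tip s",atz(a,366.75,119.5,169.2),"rim s",atz(a,366.25,145,92))
E
```

```text
w ((323.1575012207031, 183.24034118652344), (20.894084930419922, 22.17442512512207), 92.1795883178711) [ 499.04 -266.36   92.  ] [ 497.76 -266.69   87.  ]
s ((365.9674072265625, 144.74798583984375), (6.776007175445557, 10.126606941223145), 91.47382354736328) [ 492.68 -263.64   92.  ] [ 495.82 -268.12   87.  ]
rim w [ 498.42 -267.36   92.  ] tip w [ 498.33 -262.49  169.2 ] tip s [ 493.58 -259.91  169.2 ] rim s [ 491.66 -263.39   92.  ]
```

move_arm([
  [[-0.5,-4,-20],[0,0,0],0],
  [[0,0,-20],[0,0,0],0],
  [[0,0,-15],[0,0,0],0],
  [[0,0,-10],[0,0,0],0],
  [[0,0,-5],[0,0,0],0],
  [[0,0,-5],[0,0,0],0],
  [[0,0,-5],[0,0,0],0],
  [[0,0,-4],[0,0,0],0],
  [[0,0,0],[0,0,0],0],
])

```text
clock: 7.95
eef_pos: [498.5, -268.4, 166.5]
tool_rot: [3.141, -0.0, 0.188]
force: [-0.2, 0.5, -2.3]
width: 21.6
gripper_force: 59.3
```

```bash
python3 - <<'E'
from h import *
s=status.read_state();print(s["eef_pos"],s["force"])
t=s["eef_pos"]-[0,0,81]
b=cam("side");im=cams.get_image("side");a=cam("scene");i2=cams.get_image("scene")
f=lambda i,c:(lambda u,v:cv2.resize(i[v-70:v+50,u-50:u+50],None,fx=4,fy=4,interpolation=cv2.INTER_CUBIC))(*map(int,proj(c,t)))
cv2.imwrite("pics/c5.png",np.hstack([f(i2,a),f(im,b)]))
E
```

```text
[ 498.47931859 -268.35879284  166.47803802] [-0.15113203  0.49708235 -2.28303871]
```

View pics/c5.png

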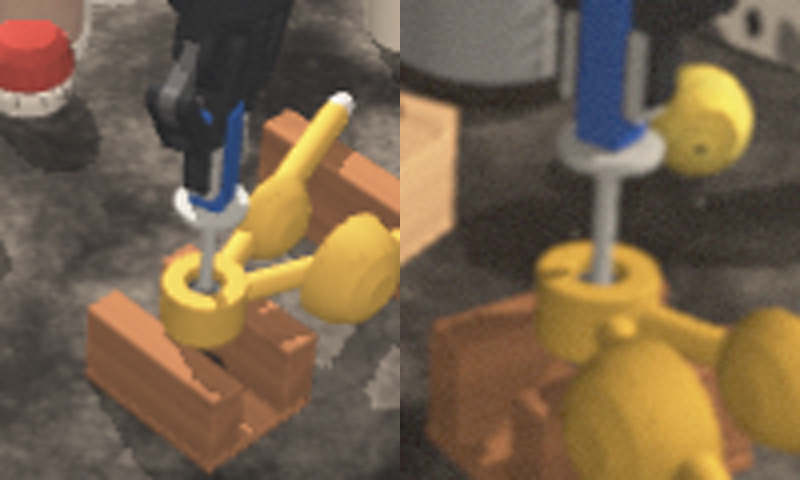

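Both views show the tip inside the bore, roughly centred, at scene crop (205,290) and side crop (602,280). Pushing now.

move_arm([
  [[0,1,-4],[0,0,0],0],
  [[0,0,-4],[0,0,0],0],
  [[0,0,-4],[0,0,0],0],
  [[0,0,-4],[0,0,0],0],
  [[0,0,-4],[0,0,0],0],
  [[0,0,-4],[0,0,0],0],
  [[0,0,-3],[0,0,0],0],
  [[0,0,-2],[0,0,0],0],
  [[0,0,0],[0,0,0],0],
])

```text
clock: 9.18
eef_pos: [498.5, -268.1, 137.7]
tool_rot: [3.14, -0.001, 0.188]
force: [-0.9, -1.3, 3.6]
width: 21.3
gripper_force: 59.9
```

move_arm([
  [[0,0,-1.5],[0,0,0],0],
  [[0,0,-1],[0,0,0],0],
  [[0,0,0],[0,0,0],0],
])

```text
clock: 9.55
eef_pos: [498.7, -268.1, 135.7]
tool_rot: [3.14, -0.001, 0.188]
force: [-2.7, -0.7, 9.2]
width: 21.1
gripper_force: 60.9
```

move_arm([
  [[0,0,-1.5],[0,0,0],0],
  [[0,0,-1.5],[0,0,0],0],
  [[0,0,0],[0,0,0],0],
])

```text
clock: 9.93
eef_pos: [499.1, -268.2, 135.2]
tool_rot: [3.139, -0.002, 0.188]
force: [-5.1, -0.6, 28.9]
width: 21.1
gripper_force: 63.5
```

```bash
python3 - <<'E'
from h import *
s=status.read_state();print(s["eef_pos"],s["force"])
t=s["eef_pos"]-[0,0,40]
b=cam("side");im=cams.get_image("side");a=cam("scene");i2=cams.get_image("scene")
f=lambda i,c:(lambda u,v:cv2.resize(i[v-50:v+70,u-50:u+50],None,fx=4,fy=4,interpolation=cv2.INTER_CUBIC))(*map(int,proj(c,t)))
cv2.imwrite("pics/c6.png",np.hstack([f(i2,a),f(im,b)]))
E
```

```text
[ 499.10270973 -268.16938281  135.20580763] [-5.13772216 -0.58744365 28.85355172]
```

View pics/c6.png

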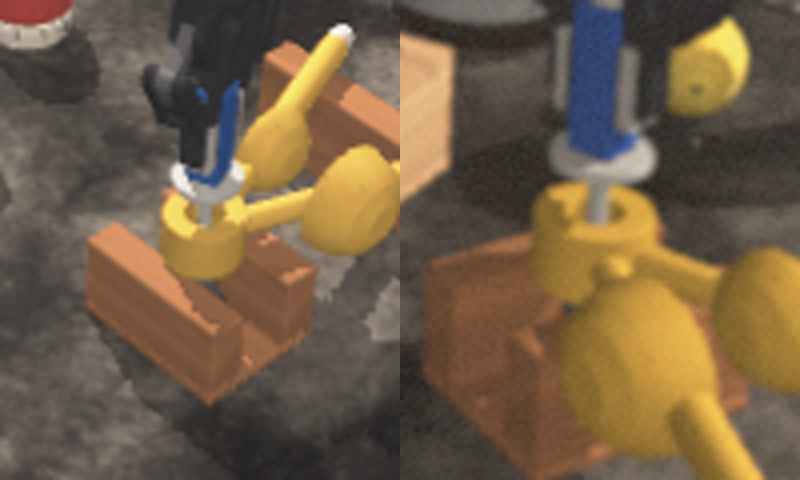

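The force rose to about 31 N with the tip stalled at about z=54–55, so the pin is on the pad. Both views agree: the collar is just above the knuckle and the punch is upright. Withdrawing.

move_arm([
  [[0,0,4],[0,0,0],0],
  [[0,0,15],[0,0,0],0],
  [[0,0,25],[0,0,0],0],
  [[0,0,35],[0,0,0],0],
  [[0,0,40],[0,0,0],0],
  [[0,15,0],[0,0,0],0],
  [[1,34,0],[0,0,0],0],
  [[1,40,0],[0,0,0],0],
  [[1,40,0],[0,0,0],0],
  [[1,40,0],[0,0,0],0],
])

```text
clock: 11.28
eef_pos: [501.0, -95.5, 249.4]
tool_rot: [-3.14, 0.003, 0.189]
force: [0.3, 0.1, -2.3]
width: 21.5
gripper_force: 59.2
```

move_arm([
  [[1,40,0],[0,0,0],0],
  [[1,40,0],[0,0,0],0],
  [[1,40,0],[0,0,0],0],
  [[0,20,0],[0,0,0],0],
  [[0,8,0],[0,0,0],0],
  [[0,0,0],[0,0,0],0],
  [[0,0,0],[0,0,0],0],
])

```text
clock: 12.15
eef_pos: [505.1, 48.5, 250.5]
tool_rot: [3.141, 0.001, 0.187]
force: [-0.2, 0.2, -2.2]
width: 21.1
gripper_force: 59.2
```

move_arm([
  [[0,2,-25],[0,0,0],0],
  [[0,0,-30],[0,0,0],0],
  [[0,0,-20],[0,0,0],0],
  [[0,0,-15],[0,0,0],0],
  [[0,0,-15],[0,0,0],0],
  [[0,0,-15],[0,0,0],0],
  [[0,0,-15],[0,0,0],0],
  [[0,0,-15],[0,0,0],0],
  [[0,0,-6],[0,0,0],0],
  [[0,0,0],[0,0,0],0],
])

```text
clock: 13.4
eef_pos: [505.1, 51.8, 94.4]
tool_rot: [-3.142, 0.001, 0.188]
force: [-0.8, -0.2, -1.6]
width: 21.4
gripper_force: 59.3
```

move_arm([
  [[0,-0.5,-2],[0,0,0],0],
  [[0,0,-1.5],[0,0,0],0],
  [[0,0,-0.5],[0,0,0],0],
  [[0,0,0],[0,0,0],0],
])

```text
clock: 13.9
eef_pos: [505.5, 51.3, 91.0]
tool_rot: [3.142, -0.0, 0.188]
force: [-0.1, -0.2, -1.8]
width: 20.9
gripper_force: 59.4
```

move_arm([
  [[0,0,-0.7],[0,0,0],0],
  [[0,0,-0.7],[0,0,0],0],
  [[0,0,0],[0,0,0],0],
])

```text
clock: 14.28
eef_pos: [505.5, 51.2, 90.9]
tool_rot: [3.141, -0.001, 0.188]
force: [-3.2, -1.3, 12.7]
width: 21.5
gripper_force: 61.3
```

Seated. Releasing and withdrawing straight up.

move_arm([
  [[0,0,0.5],[0,0,0],0],
  [[0,0,0],[0,0,0],0.3],
  [[0,0,0],[0,0,0],1],
  [[0,0,0],[0,0,0],1],
  [[0,0,0],[0,0,0],1],
  [[0,0,20],[0,0,0],1],
  [[0,0,30],[0,0,0],1],
  [[0,0,40],[0,0,0],1],
  [[0,0,40],[0,0,0],1],
  [[0,0,0],[0,0,0],1],
])

```text
clock: 15.52
eef_pos: [507.4, 51.6, 222.7]
tool_rot: [3.141, -0.007, 0.188]
force: [-0.3, -0.0, -1.0]
width: 85.1
gripper_force: 0.0
```

```bash
python3 - <<'E'
from h import *
np.set_printoptions(precision=1,suppress=True)
s=status.read_state();print(s["clock"],s["eef_pos"],s["force"],s["width"])
for n in ("wrist","side"):
    c=cam(n);im=cams.get_image(n);b=cv2.inRange(cv2.cvtColor(im,cv2.COLOR_BGR2HSV),(100,120,50),(125,255,255))
    k,l,st,ce=cv2.connectedComponentsWithStats(b)
    print(n,proj(c,[505,50,142]),proj(c,[505,50,76]),[(st[i].tolist(),ce[i]) for i in range(1,k) if st[i,4]>100])
    if n=="side":
        o=cv2.imread("pics/side0.png");print("side diff vs start",np.abs(o[150:225,280:365].astype(int)-im[150:225,280:365]).mean())
        b=cv2.inRange(cv2.cvtColor(o,cv2.COLOR_BGR2HSV),(100,120,50),(125,255,255));k,l,st,ce=cv2.connectedComponentsWithStats(b)
        print([(st[i].tolist(),ce[i]) for i in range(1,k) if st[i,4]>100])
E
```

```text
15.525 [507.4  51.6 222.7] [-0.3 -0.  -1. ] 85.11246759264364
wrist [320.6 211.6] [320.1 189. ] [([134, 181, 84, 79, 3222], array([180.5, 213.6])), ([305, 180, 27, 43, 593], array([318.9, 194.2])), ([242, 289, 51, 76, 2431], array([269.4, 324.9]))]
side [299.1 151.2] [300.3 179.4] [([259, 125, 13, 38, 385], array([265.3, 143.4])), ([233, 146, 20, 39, 475], array([242.6, 168.7])), ([293, 152, 13, 28, 289], array([299.2, 165.7]))]
side diff vs start 13.763607843137255
[([259, 125, 13, 38, 363], array([265.6, 143.4])), ([234, 142, 19, 43, 495], array([244.1, 166.1])), ([293, 153, 13, 27, 272], array([299.7, 166. ]))]
```

The punch is back at the same pixels as at the start (side view (299,166)), and the gripper is clear.

```bash
python3 -c "
from cell import ctrl
print(ctrl.finish_job())"
```

```text
the job is handed in; nothing more can be done
None
```

I drove the pin down until it stalled on the rubber pad (wrist force about 29 N, tip about 54 mm above the worktop), put the punch back upright in its hole, kept clear of the muddler, and handed the job in at about 16 s; no verdict came back.

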